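Put the mixed-up paint pots back in their own drip trays

ROBOT

A 6-joint arm with a two-finger parallel gripper is mounted at the origin on the work surface. World frame = base frame: x ahead of the robot, y to its left, z up, the work surface at z = 0. Lengths are in m, angles in rad, forces in N, time in s.
With the tool pointing down it reaches from about 0.35 to 0.8 m from the base axis. Payload 7.3 kg.
Tool frame: the origin (TCP) lies between the finger pads; the fingertips stand 25 mm ahead of it and the grasp point (between the pads) lies 6 mm ahead of it (r.tip_extent is the distance from the TCP to the fingertips, in m); z points along the fingers, y is the line along which they close (so a half turn about z gives the same grasp; the last joint's range is limited). The gripper opens to 85 mm and grips with 20 to 120 N. Pads are 22 mm wide; open, the fingers measure 114 mm over their backs; the gripper's body (76 mm by 85 mm) begins 54 mm behind the grasp point. The pads swing forward as they close: fully open they stand 13 mm farther back than shut.
Start: joints at [0.988, 0.342, 1.524, -0, 1.275, -0.146], TCP at [0.222, 0.476, 0.256] pointing down, gripper open.
Joint ranges: [-2.53, 2.53], [-0.77, 2.02], [0.04, 2.7], [-1, 4.14], [0.28, 2.66], [-3.11, 3.11]. Speed limits (rad/s): [2.57, 2.57, 3.14, 3.14, 3.14, 3.14].

INTERFACE

Orientations are given as a unit quaternion [x, y, z, w].
In Python, from workcell import r, command_gripper, optics gives the robot as it stands. The module is installed in compiled form; this text tells all that it offers. Calls block until the motion is done:
- r.reach(position, orientation): joint-space move of the TCP to a pose.
- r.move_straight(position, orientation=None, speed=0.15, max_force=None): straight line of the TCP; orientation=None keeps the orientation; speed is the mean speed in m/s. With max_force (N) it stops when the force on the tool has changed by that much, and returns True; else False.
- r.movej(angles): joint-space move.
- command_gripper(opening, force=None): finger opening in m; force is the grip in N (None keeps the last); returns when the fingers have stopped.
- r.hold(seconds).
- r.solve_ik(position, orientation): joint angles nearest the present ones, or None.
- r.read_state(): the state.
- optics.get_image(name): name is "scene" or "top" or "wrist"; returns (picture, depth): 480x640x3 uint8, red, green, blue; 480x640 float32, m along the optical axis (not along the pixel's ray), 0 where there is no reading.
- optics.camera_model(name): a dict with "K" (3x3 intrinsics, pixels), "R" (3x3) and "t" (3): a world point X has camera coordinates R X + t; the wrist camera has in their place "tool_from_camera" (4x4, takes a point from camera to tool coordinates, whose origin is the TCP and whose axes are the flange's). Camera axes: x right, y down, z forward; pixel columns grow to the right and rows downward; lengths in m; the calibration is good to about 2 mm. The wrist camera is an equidistant fisheye: a pixel r from the principal point sees the ray r / f radians off the axis. A picture is of the moment at which its call begins: read the wrist's pose just before it. camera_model takes no time and is no camera call.
A pose or a line that the arm cannot do raises r.PlanningError and nothing moves.
- r.finish_job(): hands the job in; it is judged then, once.
The state is a dict: "time_s": time; "joint_positions": joint angles; "dq": joint speeds; "tau": joint torques, N m; "eef_pos": TCP position; "eef_rot": TCP orientation; "contact_force": force on the tool from outside, world axes, zero at the start; "torque": the same for the moment, N m; "grip_width": finger opening in m; "grip_force": force on a finger pad.
Only numpy, scipy, OpenCV 4.12 (cv2) and the standard library are available. Lean on these libraries where they do the work, as an engineer would, in place of code of your own. Each camera call takes 0.05 s, during which the arm holds its last target. There are 200 camera calls.

TASK

The lidded paint pots have got into the wrong drip trays: move them so that each pot stands upright and flat inside the tray whose swatch matches its colour, one pot to a tray. Set every pot down, do not drop it or tip it over, and leave the open mixing cup and the folding rule where they are.

Things in the scene. Friction and masses are not known exactly. Their poses are not given: they have to be found in the camera images.
- pot_blue: Blue paint pot: upright cylinder 50 mm across and 75 mm tall, body and screw lid all in that colour but for a narrow clear neck between them 54 to 58 mm up; 0.1 to 0.2 kg, loose. Origin at the centre of its underside, z up. Starts in the brown tray.
- pot_brown: Dark brown paint pot: upright cylinder 50 mm across and 75 mm tall, body and screw lid all in that colour but for a narrow clear neck between them 54 to 58 mm up; 0.1 to 0.2 kg, loose. Origin at the centre of its underside, z up. Starts in the green tray.
- pot_green: Green paint pot: upright cylinder 50 mm across and 75 mm tall, body and screw lid all in that colour but for a narrow clear neck between them 54 to 58 mm up; 0.1 to 0.2 kg, loose. Origin at the centre of its underside, z up. Starts in the white tray.
- pot_white: White paint pot: upright cylinder 50 mm across and 75 mm tall, body and screw lid all in that colour but for a narrow clear neck between them 54 to 58 mm up; 0.1 to 0.2 kg, loose. Origin at the centre of its underside, z up. Starts on the bare table, beyond the trays.
- tray_blue: Drip tray marked blue: grey square tray 78 mm outside, 70 mm inside, floor 4 mm thick, rim 12 mm high, with a flat blue swatch 32 mm wide and 4 mm high along its +x side, away from the robot. Fixed to the table. Origin at the centre of the square's underside (table height), z up, x towards the swatch. Empty at the start.
- tray_brown: Drip tray marked dark brown: grey square tray 78 mm outside, 70 mm inside, floor 4 mm thick, rim 12 mm high, with a flat dark brown swatch 32 mm wide and 4 mm high along its +x side, away from the robot. Fixed to the table. Origin at the centre of the square's underside (table height), z up, x towards the swatch. Holds the blue pot at the start.
- tray_green: Drip tray marked green: grey square tray 78 mm outside, 70 mm inside, floor 4 mm thick, rim 12 mm high, with a flat green swatch 32 mm wide and 4 mm high along its +x side, away from the robot. Fixed to the table. Origin at the centre of the square's underside (table height), z up, x towards the swatch. Holds the brown pot at the start.
- tray_white: Drip tray marked white: grey square tray 78 mm outside, 70 mm inside, floor 4 mm thick, rim 12 mm high, with a flat white swatch 32 mm wide and 4 mm high along its +x side, away from the robot. Fixed to the table. Origin at the centre of the square's underside (table height), z up, x towards the swatch. Holds the green pot at the start.
- cup: Bystander: open pale blue mixing cup without a lid, 72 mm across the rim, 80 mm tall, loose on the table beyond the trays. Origin at the centre of its underside.
- rule: Bystander: folded yellow folding rule lying loose on the table beyond the trays, 229 mm long, 30 mm wide, 16 mm high. Origin at the centre of its underside, x along its length.
Not all that is in view belongs to the job. There is more than one size of the pot_white; the one meant has the size given above.

How it is judged:
At the end, for the whole second after the job is handed in: Each of the four pots stands in the tray of its own colour: centre within 15 mm of the tray's centre, underside on the tray's floor (within about 4 mm), tilted less than 0.08 rad, released and at rest; the cup and the rule are within 20 mm of where they started (horizontal distance between pot_blue and tray_blue below 0.015 m and z of pot_blue in the frame of tray_blue between 0.001 and 0.008 m and angle between each of pot_blue, pot_brown, pot_green, pot_white's own z axis and vertical below 0.08 rad and linear speed of each of pot_blue, pot_brown, pot_green, pot_white below 0.02 m/s and contact force between each of pot_blue, pot_brown, pot_green, pot_white and the fingers below 0.05 N and horizontal distance between pot_brown and tray_brown below 0.015 m and z of pot_brown in the frame of tray_brown between 0.001 and 0.008 m and horizontal distance between pot_green and tray_green below 0.015 m and z of pot_green in the frame of tray_green between 0.001 and 0.008 m and horizontal distance between pot_white and tray_white below 0.015 m and z of pot_white in the frame of tray_white between 0.001 and 0.008 m and distance of each of cup, rule from where it was at the start of the episode below 0.02 m); the robot touches nothing.
It fails at once if a pot is tipped over (more than 0.7 rad) (angle between any of pot_blue, pot_brown, pot_green, pot_white's own z axis and vertical above 0.7 rad).
It fails at once if a pot is dropped (let go with its underside more than 40 mm above the table) ((height (world z) of pot_blue above 0.04 m and contact force between pot_blue and the fingers below 0.02 N) or (height (world z) of pot_brown above 0.04 m and contact force between pot_brown and the fingers below 0.02 N) or (height (world z) of pot_green above 0.04 m and contact force between pot_green and the fingers below 0.02 N) or (height (world z) of pot_white above 0.04 m and contact force between pot_white and the fingers below 0.02 N)).
It fails at once if the cup or the folding rule is moved more than 20 mm (distance of any of cup, rule from where it was at the start of the episode above 0.02 m).
It also fails if it takes over 109 s, if anything falls off the work surface, if the arm or the gripper's body presses on something with over 40 N, if the wrist force passes 120 N, or if a joint passes its speed limit or range.

## Working session

There is one attempt and no reset: what is moved stays moved. The work goes in short steps, each a Python script; the robot and the scene stay as the last script left them, time stands still between calls to the robot, and variables do not carry over. Pictures are saved under pics/ and viewed, at most 14 in all, crops included, and the job is handed in when it is done.

```bash
mkdir -p pics; python3 - <<'E'
from workcell import r,optics
import cv2,numpy as np
for n in("top","scene"):
    p,d=optics.get_image(n); m=optics.camera_model(n)
    cv2.imwrite(f"pics/{n}0.png",p[:,:,::-1]); np.savez(f"{n}0.npz",p=p,d=d,**m)
    print(n,m["K"].tolist(),(-m["R"].T@m["t"]).round(3),(d>0).mean(),d.min(),d.max())
print(r.read_state()["eef_rot"],r.tip_extent)
E
```

```text
top [[444.5933884958468, 0.0, 309.78722113055585], [0.0, 444.5933884958468, 240.82185291437824], [0.0, 0.0, 1.0]] [ 0.572 -0.013  0.847] 0.995810546875 0.0 1.7328858
scene [[541.8967602368779, 0.0, 322.61435020412466], [0.0, 541.8967602368779, 231.1061285095347], [0.0, 0.0, 1.0]] [ 1.331 -0.278  0.612] 0.9928287760416666 0.0 3.9999497
[ 2.16680777e-01  9.76242272e-01 -6.40918775e-04 -2.38958330e-04] 0.025
```

View pics/top0.png

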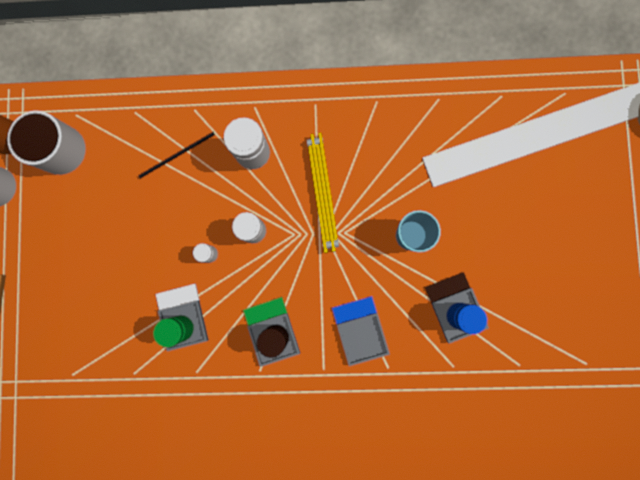

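View pics/scene0.png

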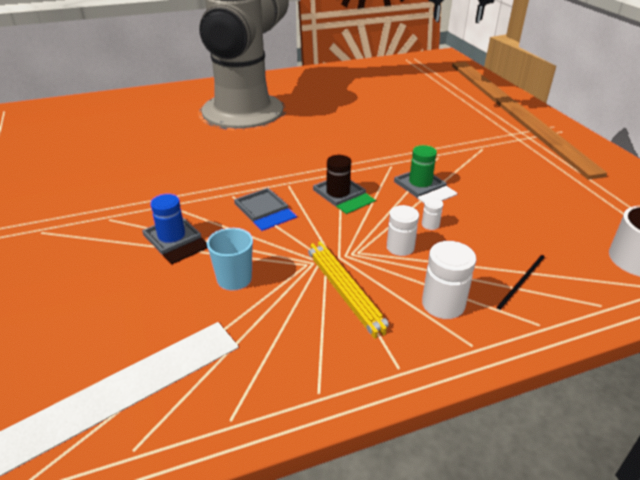

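Top view: trays at about (182,320) white, (270,335) green, (360,330) blue and (455,312) brown. The green pot is at (168,331), brown (272,341), blue (470,319), cup (419,231) and rule (322,193).

Candidates for pot_white: large white jar (243,135), middle (249,227), small (203,253). The sheet (530,135) and the white swatch (177,296) are not pots. I'll measure all three by diameter and height.

```bash
cat >h.py <<'E'
import numpy as np,cv2
from scipy.spatial.transform import Rotation as Ro
def load(n):
    a=np.load(n); return a["p"],a["d"],dict(K=a["K"],R=a["R"],t=a["t"])
def cloud(d,m):
    v,u=np.mgrid[:d.shape[0],:d.shape[1]]
    K=m["K"]; c=np.stack([(u-K[0,2])/K[0,0]*d,(v-K[1,2])/K[1,1]*d,d],-1)
    return (c-m["t"])@m["R"]
def ray(px,z,m):
    px=np.atleast_2d(px).astype(float)
    dirs=np.c_[px,np.ones(len(px))]@np.linalg.inv(m["K"]).T@m["R"]
    o=-m["R"].T@m["t"]
    return (o+dirs*((z-o[2])/dirs[:,2])[:,None])[:,:2]
def near(mask,px):
    n,l,s,c=cv2.connectedComponentsWithStats(mask.astype(np.uint8))
    i=1+np.argmin(np.hypot(*(c[1:]-px).T)+1000*(s[1:,4]<40)); return l==i
E
python3 - <<'E'
from h import *
p,d,m=load("top0.npz"); X=cloud(d,m); z=X[...,2]
hsv=cv2.cvtColor(p,cv2.COLOR_RGB2HSV)
print("table z",np.median(z[400:450,100:500]))
for n,px in dict(big=(243,135),mid=(249,227),small=(203,253),green=(168,331),brown=(272,341),blue=(470,319)).items():
    y,x=px[1],px[0]
    zt=np.median(z[y-3:y+4,x-3:x+4])
    k=near(np.abs(z-zt)<.006,px)   # lid top
    c,_=cv2.findContours(k.astype(np.uint8),0,1)
    q=ray(np.vstack([e[:,0] for e in c]),zt,m)
    (cx,cy),rad=cv2.minEnclosingCircle(q.astype(np.float32))
    print(n,"top z %.3f c %.4f %.4f diam %.4f eqd %.4f mean"%(zt,cx,cy,2*rad,2*np.sqrt(cv2.contourArea(cv2.convexHull(q.astype(np.float32)))/np.pi)))
notor=~((hsv[...,0]<16)&(hsv[...,1]>140)&(hsv[...,2]>60))
grey=(hsv[...,1]<90)&(p.max(-1)>50)&(p.max(-1)<150)
for n,px in dict(white=(185,322),green=(270,335),blue=(360,337),brown=(457,316)).items():
    w=np.zeros_like(grey); w[px[1]-42:px[1]+42,px[0]-42:px[0]+42]=1
    g=grey&w&(z<.02)
    g=near(cv2.morphologyEx(g.astype(np.uint8),cv2.MORPH_CLOSE,np.ones((5,5))),px)
    c=max(cv2.findContours(g.astype(np.uint8),0,1)[0],key=cv2.contourArea)
    q=ray(c[:,0],.012,m).astype(np.float32)
    (cx,cy),wh,a=cv2.minAreaRect(q); print(n,"c %.4f %.4f"%(cx,cy),np.round(wh,4),round(a,1),"z",np.median(z[g]).round(4))
o=p[100:390,130:500,::-1].copy(); o=cv2.resize(o,None,fx=2,fy=2,interpolation=cv2.INTER_CUBIC); cv2.imwrite("pics/crop.png",o)
E
```

```text
table z -0.00018445562064664962
big top z 0.103 c 0.8183 0.1262 diam 0.0685 eqd 0.0667 mean
mid top z 0.076 c 0.6663 0.1282 diam 0.0500 eqd 0.0485 mean
small top z 0.051 c 0.6243 0.2136 diam 0.0345 eqd 0.0329 mean
green top z 0.080 c 0.4854 0.2676 diam 0.0509 eqd 0.0492 mean
brown top z 0.080 c 0.4642 0.0885 diam 0.0502 eqd 0.0486 mean
blue top z 0.079 c 0.4950 -0.2520 diam 0.0508 eqd 0.0492 mean
white c 0.4900 0.2643 [0.0776 0.0836] 12.9 z 0.0047
green c 0.4598 0.0923 [0.0773 0.0785] 16.8 z 0.0053
blue c 0.4567 -0.0732 [0.078  0.0777] 14.5 z 0.0044
brown c 0.4962 -0.2519 [0.0792 0.0784] 19.6 z 0.0051
```

View pics/crop.png

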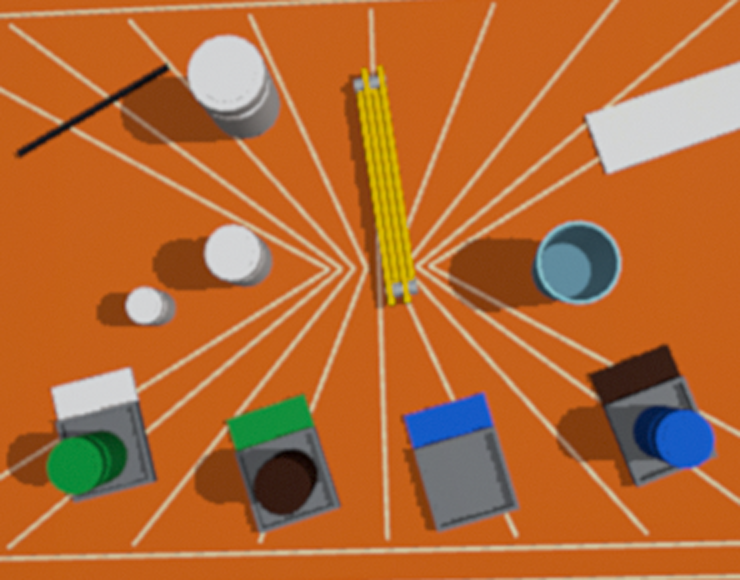

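The diameters and heights pick out pot_white: the middle one, 50 mm across with its top at 76 mm. The large one is 68/103 mm and the small one 34/51 mm. All pot tops and tray sizes fit the description, except the white tray (83 mm), which I'll re-measure once it is empty. Blue goes first.

```bash
cat >act.py <<'E'
from h import *
from workcell import r,command_gripper,optics
G=.044  # TCP above pot underside
UP=.215
def q(x,y): return Ro.from_matrix(Ro.from_euler("z",np.arctan2(y,x)+np.pi/2).as_matrix()@np.diag([1,-1,-1.])).as_quat()
def pick(x,y,base):
    o=q(x,y); command_gripper(.085)
    r.reach([x,y,UP],o); r.move_straight([x,y,base+G],o,.1)
    command_gripper(.03,40); s=r.read_state(); print("grip",s["grip_width"],s["grip_force"])
    if not .045<s["grip_width"]<.055: command_gripper(.085); raise SystemExit("bad grip")
    r.move_straight([x,y,UP],o,.12)
def place(x,y,floor=.004):
    o=q(x,y); r.reach([x,y,UP],o); s=r.read_state(); print("held",s["grip_width"],s["contact_force"])
    r.move_straight([x,y,floor+G+.006],o,.12); r.hold(.2)
    hit=r.move_straight([x,y,floor+G-.003],o,.02,max_force=4); s=r.read_state(); print("hit",hit,s["eef_pos"][2]-G,s["contact_force"])
    command_gripper(.085); r.move_straight([x,y,UP],o,.12); print("t",r.read_state()["time_s"])
E
python3 - <<'E'
from act import *
pick(.495,-.252,.004); place(.4567,-.0732)
E
```

```text
grip 0.04917542266040069 31.31220169365406
held 0.04927533685626726 [-0.98588861 -0.17446651 -1.13734123]
hit True 0.004443880529556639 [-0.87979083 -0.06297809  7.68140472]
t 11.6583
```

```bash
python3 - <<'E'
from act import *
pick(.4642,.0885,.004); place(.4962,-.2519)
pick(.4854,.2676,.004); place(.4598,.0923)
r.reach([.40,-.40,.25],q(.40,-.40))
p,d=optics.get_image("top"); m=optics.camera_model("top"); np.savez("top1.npz",p=p,d=d,**m); cv2.imwrite("pics/top1.png",p[:,:,::-1])
z=cloud(d,m)[...,2]; hsv=cv2.cvtColor(p,cv2.COLOR_RGB2HSV)
g=(hsv[...,1]<90)&(p.max(-1)>50)&(p.max(-1)<150)&(z<.02)
g=near(cv2.morphologyEx(g.astype(np.uint8),cv2.MORPH_OPEN,np.ones((3,3))),(185,322))
c=max(cv2.findContours(g.astype(np.uint8),0,1)[0],key=cv2.contourArea)
print(cv2.minAreaRect(ray(c[:,0],.012,m).astype(np.float32)))
E
```

```text
grip 0.04928246651003381 39.58654001355171
held 0.04902504599458189 [-0.43383637  0.12367837 -1.80523063]
hit True 0.0044140680102463525 [-0.08124542 -0.09997871  4.70716472]
t 21.6833
grip 0.04924117268674308 39.44906830787659
held 0.04898184733060693 [ 1.54230409 -0.29259423 -2.57159493]
hit True 0.004432486739173333 [-0.13202642  0.12361027  6.28344796]
t 32.35
((0.49016550183296204, 0.26314640045166016), (0.07767080515623093, 0.08142419904470444), 13.52320671081543)
```

View pics/top1.png

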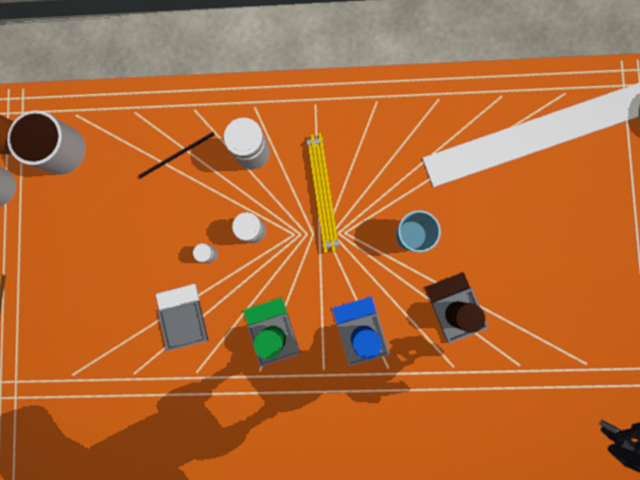

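Blue (367,342), brown (465,317) and green (268,341) now stand in their own trays. The empty white tray is at (183,322) and measures 78×81 mm. The extra 3 mm is swatch edge, so its centre is about (0.4885, 0.263). White is next, followed by a check.

```bash
python3 - <<'E'
from act import *
pick(.6663,.1282,0.); place(.4885,.263)
r.reach([.40,-.40,.25],q(.40,-.40)); r.hold(.3)
p,d=optics.get_image("top"); m=optics.camera_model("top"); cv2.imwrite("pics/top2.png",p[:,:,::-1])
z=cloud(d,m)[...,2]
T=dict(white=(.4885,.263),green=(.4598,.0923),blue=(.4567,-.0732),brown=(.4962,-.2519))
o=np.array
for n,t in T.items():
    c=m["K"]@(m["R"]@o([*t,.079])+m["t"]); px=(c[:2]/c[2]); u,v=px.astype(int)
    zt=np.median(z[v-3:v+4,u-3:u+4]); k=near(np.abs(z-zt)<.006,px)
    cc=max(cv2.findContours(k.astype(np.uint8),0,1)[0],key=cv2.contourArea)
    f=ray(cc[:,0],zt,m).astype(np.float32); c,rad=cv2.minEnclosingCircle(f)
    print(n,"z %.4f"%zt,"off mm",((o(c)-t)*1000).round(1),"diam",round(2*rad,4))
p0=np.load("top0.npz")["p"]
for nm,(y0,y1,x0,x1) in dict(cup=(190,270,385,455),rule=(125,260,298,345)).items():
    print(nm,"mean diff",np.abs(p0[y0:y1,x0:x1].astype(int)-p[y0:y1,x0:x1]).mean())
E
```

```text
grip 0.049593853493296855 39.98015642166138
held 0.048990923461276814 [ 0.5798935  -1.15781763 -1.59216002]
hit True 0.004437947776501541 [-0.16138581 -1.27282477  4.74130353]
t 45.3417
white z 0.0791 off mm [ 1.8 -0.9] diam 0.0514
green z 0.0792 off mm [2.3 2.2] diam 0.0504
blue z 0.0794 off mm [ 1.8 -1.5] diam 0.0501
brown z 0.0793 off mm [1.8 2.6] diam 0.0505
cup mean diff 3.030357142857143
rule mean diff 3.080588389808248
```

View pics/top2.png

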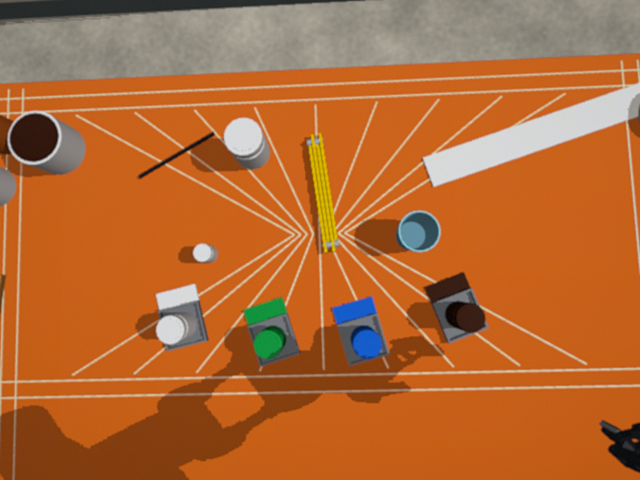

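All four pots are in their own trays: white (171,330), green (268,341), blue (367,342) and brown (465,317). Each is within about 4 mm of its tray centre with its top at 79 mm. The cup and rule have not moved.

```bash
python3 -c "
from workcell import r
print(r.finish_job())"
```

```text
the job is handed in; nothing more can be done
None
```

The job is handed in at about 45 s of robot time: each pot stands in its matching tray, within about 4 mm of centre, and the cup and rule are where they started; no verdict came back from the hand-in.

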